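# Pack the sample bottles into their carrier

## Robot

A 6-joint arm with a two-finger parallel gripper is mounted at the origin on the work surface. World frame = base frame: x ahead of the robot, y to its left, z up, the work surface at z = 0. Lengths are in m, angles in rad, forces in N, time in s.
With the tool pointing down it reaches from about 0.35 to 0.775 m from the base axis. Payload 5.5 kg.
Tool frame: the origin (TCP) lies midway between the tips of the shut fingers; the grasp point (between the pads) lies 19 mm behind it; z points along the fingers, x is the direction in which the jaws open and shut, and the axes are right-handed (so a half turn about z gives the same grasp; the last joint's range is limited). The gripper opens to 85 mm and grips with 20 to 120 N. Pads are 22 mm wide; open, the fingers measure 114 mm over their backs; the gripper's body (76 mm by 85 mm) begins 54 mm behind the grasp point. The pads swing forward as they close: fully open they stand 13 mm farther back than shut.
Start: joints at [-1.425, 0.313, 0.046, 1.304, 0, 1.431], TCP at [0.162, -0.552, 0.231] pointing down, gripper open.
Joint ranges: [-2.76, 2.76], [-0.86, 1.69], [-1.03, 1.26], [-2.2, 2.34], [-1.47, 1.5], [-3.14, 3.14]. Speed limits (rad/s): [2.57, 2.57, 3.14, 3.14, 3.14, 3.14].

## Interface

Orientations are given as a unit quaternion [w, x, y, z].
In Python, from workcell import env gives the robot as it stands.
- The arm moves only by the tool servo_tool, never from a script. Its argument "targets" is a list of rows, each an object with "xyz": the shift along the tool's x, y, z in m, a list of three; "twist": the turn, a rotation vector about the tool's x, y, z in rad, a list of three; "jaw": the opening, from 0 (shut) to 1 (fully open). A call has 1 to 12 rows; each row is the pose to reach, as a shift and turn from the pose commanded when the call began, along the tool's axes at that moment; what a row does not reach only later rows make up. A row lasts 1/12 s, in which the tool goes at most 41.7 mm and 7.16 degrees, less where a joint would pass 70% of its speed; a pose out of reach is approached as far as the arm can. A call with a gripper value outside its range is refused whole. The fingers move at their own pace and stop on an object; "squeeze" is the grip in N (left out, the last holds). Time passes only in rows, so rows that repeat a pose let the fingers close. It gives the time, the measured TCP pose, the force and the opening at its end, in the units of the state.
- env.get_state(): the state, without advancing time (a new reading comes with each control period).
- env.read_camera(name): name is "side" or "top" or "wrist"; returns a dict with "color" (384x512x3 uint8, red, green, blue), "depth" (384x512 float32, m along the optical axis (not along the pixel's ray), 0 where there is no reading), "fx", "fy", "cx", "cy" (pixels), "eye" and "attitude" of the camera in the world. Camera axes: x right, y down, z forward; pixel columns grow to the right and rows downward; lengths in m; the calibration is good to about 2 mm. A picture is of the moment at which its call begins.
- env.hand_in(): hands the job in, once; it reports no verdict.
The state is a dict: "clock": time; "joint_pos": joint angles; "qvel": joint speeds; "tau": joint torques, N m; "tcp_pos": TCP position; "orientation": TCP orientation; "wrist_force": force on the tool from outside, world axes, zero at the start; "ft_torque": the same for the moment, N m; "finger_gap": finger opening in m.
Only numpy, scipy, OpenCV 4.12 (cv2) and the standard library are available. Lean on these libraries where they do the work, as an engineer would, in place of code of your own. Each camera call takes 0.05 s, during which the arm holds its last target. There are 200 camera calls.

## Task

Pack the four closed sample bottles into the white carrier, each standing upright and fully down in the pocket made for its size, and keep them upright on the way. Leave the open bottle and the wash bottle standing where they are.

Things in the scene. Friction and masses are not known exactly. Their poses are not given: they have to be found in the camera images.
- large_center (a point): largest closed sample bottle: milky, round, white label, blue ribbed screw cap; body 68 mm across, 90 mm tall; cap 54 mm across, 20 mm high, its middle 35 mm above this point. Point: on the axis half-way up, 45 mm above the underside; z up. Loose on the mat (2 mm above the bench). Grip the cap from above, at any yaw; gripped lower, the fingers would meet the insert.
- medium_center (a point): second largest closed sample bottle: milky, round, white label, blue ribbed screw cap; body 54 mm across, 84 mm tall; cap 44 mm across, 20 mm high, its middle 32 mm above this point. Point: on the axis half-way up, 42 mm above the underside; z up. Loose on the mat (2 mm above the bench). Grip the cap from above, at any yaw; gripped lower, the fingers would meet the insert.
- small_center (a point): third largest closed sample bottle: milky, round, white label, blue ribbed screw cap; body 40 mm across, 74 mm tall; cap 34 mm across, 18 mm high, its middle 28 mm above this point. Point: on the axis half-way up, 37 mm above the underside; z up. Loose on the mat (2 mm above the bench). Grip the cap from above, at any yaw; gripped lower, the fingers would meet the insert.
- vial_center (a point): smallest closed sample bottle (a vial): milky, round, white label, blue ribbed screw cap; body 26 mm across, 62 mm tall; cap 24 mm across, 16 mm high, its middle 23 mm above this point. Point: on the axis half-way up, 31 mm above the underside; z up. Loose on the mat (2 mm above the bench). Grip the cap from above, at any yaw; gripped lower, the fingers would meet the insert.
- pocket_large (a point): pocket for the largest bottle: round bore 82 mm across, 26 mm deep, in a square grey insert. Point: centre of the bore's floor (13 mm above the bench), where the underside rests; z up, x and y along the insert's sides. Four inserts, 94 mm apart, order varies, fill a fixed white tray two by two: 200 x 200 mm, rim 31 mm above this point, 16 mm grip lips on two sides.
- pocket_medium (a point): pocket for the second largest bottle: round bore 68 mm across, 26 mm deep, in a square grey insert. Point: centre of the bore's floor (13 mm above the bench), where the underside rests; z up, x and y along the insert's sides. Four inserts, 94 mm apart, order varies, fill a fixed white tray two by two: 200 x 200 mm, rim 31 mm above this point, 16 mm grip lips on two sides.
- pocket_small (a point): pocket for the third largest bottle: round bore 54 mm across, 26 mm deep, in a square grey insert. Point: centre of the bore's floor (13 mm above the bench), where the underside rests; z up, x and y along the insert's sides. Four inserts, 94 mm apart, order varies, fill a fixed white tray two by two: 200 x 200 mm, rim 31 mm above this point, 16 mm grip lips on two sides.
- pocket_vial (a point): pocket for the smallest bottle (a vial): round bore 40 mm across, 26 mm deep, in a square grey insert. Point: centre of the bore's floor (13 mm above the bench), where the underside rests; z up, x and y along the insert's sides. Four inserts, 94 mm apart, order varies, fill a fixed white tray two by two: 200 x 200 mm, rim 31 mm above this point, 16 mm grip lips on two sides.
- open_center (a point): open bottle, a look-alike that stays: body like the second largest bottle's (54 mm across, label) but no cap: an open neck 40 mm across; 80 mm tall. Point: on the axis, 40 mm above the underside. Loose on the mat.
- wash_center (a point): wash bottle, a look-alike that stays: body, label and blue cap like the largest bottle's (68 mm across, 90 mm to the cap top) but with a thin spout tube from the cap up to 127 mm, bent over to 53 mm from the axis along its x. Point: on the axis, 45 mm above the underside. Loose on the mat.
Things that resemble listed ones, but are neither listed nor needed, are in the scene too. What is shaped like the part that bears vial_center but turquoise is not meant.

How it is judged:
At the end, for the whole second after the job is handed in: Each of the four capped bottles stands in the pocket of its own size: centre within 12 mm of the pocket's axis, underside within 5 mm of the pocket floor, tilt under 0.1 rad, released and at rest; the open bottle and the wash bottle still stand upright within 25 mm of where they were (horizontal distance between large_center and pocket_large below 0.012 m and z of large_center in the frame of pocket_large below 0.05 m and angle between each of large_center, medium_center, small_center, vial_center, open_center, wash_center's own z axis and vertical below 0.1 rad and linear speed of each of bottle_large, bottle_medium, bottle_small, bottle_vial below 0.02 m/s and horizontal distance between medium_center and pocket_medium below 0.012 m and z of medium_center in the frame of pocket_medium below 0.047 m and horizontal distance between small_center and pocket_small below 0.012 m and z of small_center in the frame of pocket_small below 0.042 m and horizontal distance between vial_center and pocket_vial below 0.012 m and z of vial_center in the frame of pocket_vial below 0.036 m and distance of each of open_center, wash_center from where it was at the start of the episode below 0.025 m); the robot touches nothing.
It fails at once if the open bottle is moved more than 25 mm or tipped over (distance of open_center from where it was at the start of the episode above 0.025 m or angle between open_center's own z axis and vertical above 0.5 rad).
It fails at once if the wash bottle is moved more than 25 mm or tipped over (distance of wash_center from where it was at the start of the episode above 0.025 m or angle between wash_center's own z axis and vertical above 0.5 rad).
It fails at once if a sample bottle is tipped more than 35 degrees (angle between any of large_center, medium_center, small_center, vial_center's own z axis and vertical above 0.61 rad).
It also fails if it takes over 106 s, if anything falls off the work surface, if the arm or the gripper's body presses on something with over 40 N, if the wrist force passes 120 N, or if a joint passes its speed limit or range.

## Working session

There is one attempt and no reset: what is moved stays moved. The work goes in short steps, Python scripts to look and compute and a tool call to move; the robot and the scene stay as the last step left them, time stands still between calls to the robot, and variables do not carry over. Pictures are saved under pics/ and viewed, about 12 in all and at most 16, crops included, and the job is handed in when it is done.

Besides the shell and the picture viewer there is one more tool, called after ">>>" as a command line: name --argument value ..., lists and objects as JSON in quotes. servo_tool: Moves the arm, as the interface text tells. Its arguments: {"type":"object","properties":{"targets":{"type":"array","items":{"type":"object","properties":{"xyz":{"type":"array","items":{"type":"number"}},"twist":{"type":"array","items":{"type":"number"}},"jaw":{"type":"number"}}}},"squeeze":{"type":"number"}},"required":["targets"]}

```bash
mkdir -p pics; ls
cat > h.py <<'E'
import numpy as np, cv2
from scipy.spatial.transform import Rotation as R
from workcell import env
def rot(q): q=np.asarray(q,float); return R.from_quat([q[1],q[2],q[3],q[0]]).as_matrix() if q.shape==(4,) else q
def cam(n,f=None):
    c=env.read_camera(n)
    if f: cv2.imwrite('pics/'+f,c['color'][:,:,::-1])
    return c
def cloud(c):
    v,u=np.mgrid[:384,:512]; d=c['depth']
    p=np.stack([(u-c['cx'])/c['fx']*d,(v-c['cy'])/c['fy']*d,d],-1)
    return p@rot(c['attitude']).T+np.asarray(c['eye'])
def ray(c,u,v,z):
    r=rot(c['attitude'])@[(u-c['cx'])/c['fx'],(v-c['cy'])/c['fy'],1]; e=np.asarray(c['eye'])
    return e+r*(z-e[2])/r[2]
E
python3 - <<'E'
from h import *
s=env.get_state(); print(s)
for n in('top','side','wrist'):
    c=cam(n,n+'0.png'); print(n,c['fx'],c['cx'],c['cy'],c['eye'],c['attitude'])
E
```

```text
pics
{'clock': 0.0, 'joint_pos': array([-1.42459244e+00,  3.14016491e-01,  4.49779583e-02,  1.30359112e+00,
        1.96975184e-05,  1.43124118e+00]), 'qvel': array([-8.26889947e-04, -4.35987468e-05, -1.01122566e-03, -1.41593736e-04,
       -1.30870154e-03, -2.90212244e-03]), 'tau': array([-2.11498759e-04, -4.80632758e+01,  2.98529667e+01,  1.95452344e-02,
       -2.43329541e-04,  2.98051823e-06]), 'tcp_pos': array([ 0.16203099, -0.55116995,  0.23039929]), 'orientation': array([-6.53007503e-04,  8.00588751e-01, -5.99213494e-01, -6.43388898e-04]), 'wrist_force': array([ 0.18448761,  0.53486129, -0.5438202 ]), 'ft_torque': array([0.00906605, 0.00370038, 0.00446463]), 'finger_gap': 0.08557494486852953}
top 379.1939921416091 260.16938657800563 186.54814564979375 [0.42282797 0.01199728 1.0824293 ] [ 0.02924094 -0.70269743  0.70994177 -0.03666028]
side 456.5066174925713 262.7633258999476 191.82395054742656 [ 0.40764295 -0.83368486  0.76128768] [-0.43059786  0.9007322  -0.05280072  0.02188759]
wrist 283.080230361933 258.50961258264334 191.75119528676404 [ 0.22996616 -0.53146319  0.37322183] [ 0.1101479   0.79325722 -0.59301277 -0.08334439]
```

View pics/top0.png

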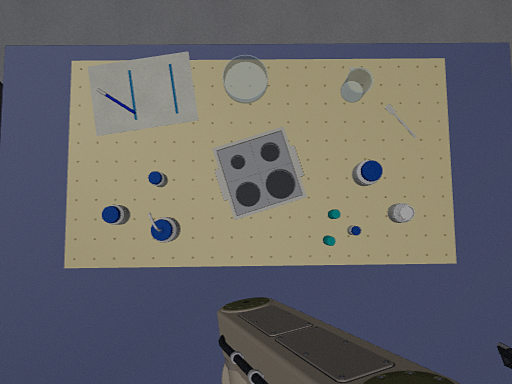

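View pics/side0.png

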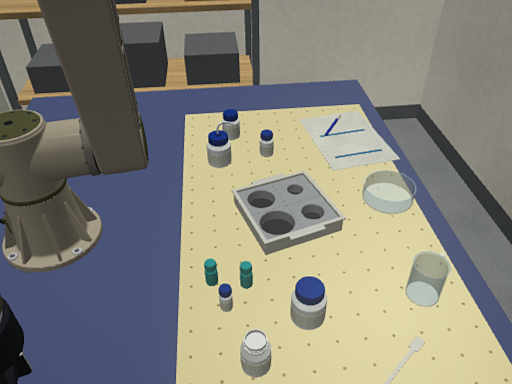

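The top view shows these caps: large (371,171), medium (113,214), small (156,178), vial (355,230) and wash with spout (162,230). The open bottle is at (402,213) and the turquoise decoys at (334,214) and (329,240). The pocket bores are vial (237,162), small (270,152), medium (248,194) and large (280,184). The side view agrees.

```bash
cat >> h.py <<'E'
def blobs(c,lo,hi,amin=15):
    m=cv2.inRange(cv2.cvtColor(c['color'],cv2.COLOR_RGB2HSV),lo,hi)
    n,l,st,ce=cv2.connectedComponentsWithStats(m)
    return [(ce[i],st[i],l==i) for i in range(1,n) if st[i,4]>=amin]
BL=((105,150,60),(125,255,255)); DK=((0,0,20),(179,60,105))
def tri(c1,p1,c2,p2):
    A=[];e=[]
    for c,p in((c1,p1),(c2,p2)):
        A.append(rot(c['attitude'])@[(p[0]-c['cx'])/c['fx'],(p[1]-c['cy'])/c['fy'],1]); e.append(np.asarray(c['eye']))
    t=np.linalg.lstsq(np.stack([A[0],-A[1]],1),e[1]-e[0],rcond=None)[0]
    a=e[0]+A[0]*t[0]; b=e[1]+A[1]*t[1]; return (a+b)/2,np.linalg.norm(a-b)
E
python3 - <<'E'
from h import *
np.set_printoptions(precision=4,suppress=True)
C={n:cam(n) for n in('top','side')}
for n,c in C.items():
    P=cloud(c)
    for nm,r in(('BL',BL),('DK',DK)):
        for ce,st,m in blobs(c,*r,amin=25):
            k=m&(c['depth']>0); z=P[k]; 
            if len(z) and st[4]<2500 and z[:,0].mean()>.2 and z[:,0].mean()<.8 and abs(z[:,1].mean())<.6: print(n,nm,ce,st[:5],np.median(z,0),z[:,2].max())
E
```

```text
top BL [120.2048 103.506 ] [106  94  30  20  83] [0.766  0.3999 0.0127] 0.02003803488234568
top BL [371.4969 170.3375] [361 161  21  20 320] [ 0.5561 -0.2928  0.0933] 0.09932921403266526
top BL [154.375  177.3167] [149 172  13  12 120] [0.5449 0.2828 0.0774] 0.08045118482876079
top BL [109.7721 214.186 ] [102 206  17  17 215] [0.4477 0.3942 0.0871] 0.09204438354727829
top BL [161.21   229.9133] [151 220  21  21 300] [0.4047 0.2572 0.0932] 0.1281643780548739
top BL [355.3729 230.2542] [351 226   9   9  59] [ 0.3987 -0.2516  0.0651] 0.07027344790482104
top DK [249.3766 140.1429] [217 131  65  21  77] [0.6504 0.0303 0.0406] 0.0474722737296982
top DK [269.7595 151.4114] [260 142  20  20 316] [ 0.622  -0.0287  0.0153] 0.04193385499997637
top DK [237.4576 161.4915] [230 155  16  14 177] [0.5937 0.0643 0.0155] 0.044079999712521856
top DK [357.5446 177.9406] [352 164  19  22 101] [ 0.5388 -0.2679  0.0333] 0.05947240389723785
top DK [280.1407 183.4178] [265 169  31  30 718] [ 0.5305 -0.0562  0.015 ] 0.042342742291630486
top DK [163.3636 181.2545] [157 173  11  14  55] [0.5363 0.2662 0.0381] 0
[... 1390 characters left out ...]
773 0.0239] 0.037062994485912326
side DK [260.7273 198.869 ] [247 191  28  17 374] [0.4999 0.0542 0.0151] 0.039954459319415325
side DK [290.3947 234.955 ] [235 197 108  57 755] [ 0.5417 -0.091   0.016 ] 0.040990073262406
side DK [312.2724 211.463 ] [301 205  23  14 257] [ 0.6202 -0.0103  0.0174] 0.03946362419824556
side DK [276.7756 222.5206] [260 211  35  24 655] [ 0.5282 -0.0354  0.0136] 0.03997809555676357
side DK [230.1429 304.2857] [229 298   3  12  28] [ 0.4033 -0.2669  0.0202] 0.03586917297211656
side DK [321.4773 318.3409] [316 311   9  17  44] [ 0.5752 -0.3223  0.0234] 0.04139892937109835
side DK [266.2933 366.4   ] [261 356  10  20  75] [ 0.4576 -0.4083  0.0228] 0.03904910514758564
```

Run:
```python
from h import *
np.set_printoptions(precision=4,suppress=True)
t=cam('top');s=cam('side')
print('caps: top-cast at cap-top height from depth; tri with side centroid')
T={'large':((371,170),(309,287)),'medium':((110,214),(230,114)),'small':((154,177),(266,133)),'vial':((355,230),(225,288)),'wash':((161,230),(217,138))}
B=blobs(t,*BL);S=blobs(s,*BL);P=cloud(t)
near=lambda L,p:min(L,key=lambda b:np.hypot(*(b[0]-p)))
for k,(a,b) in T.items():
    x=near(B,a);y=near(S,b);q,e=tri(t,x[0],s,y[0])
    zt=np.median(P[x[2]&(t['depth']>0)][:,2]); print(k,'cast',ray(t,*x[0],zt-.003),'tri',q,round(e,4),'ztop',zt)
D=blobs(t,*DK);G={'large':(280,183),'medium':(248,194),'small':(270,151),'vial':(237,161)};SD=blobs(s,*DK);GS={'large':(277,222),'medium':(261,199),'small':(312,211),'vial':(294,189)}
for k,p in G.items():
    x=near(D,p); y=near(SD,GS[k]); (cx,cy),r=cv2.minEnclosingCircle(np.argwhere(x[2])[:,::-1].astype(np.float32))
    print(k,'rimcast',ray(t,*x[0],.039),ray(t,cx,cy,.039),'floor z',np.percentile(P[x[2]][:,2],25),'side rimcast',ray(s,*y[0],.039))
for b in blobs(t,(75,100,60),(98,255,255)): print('turq',ray(t,*b[0],.06))
```

```text
caps: top-cast at cap-top height from depth; tri with side centroid
large cast [ 0.5558 -0.2939  0.0903] tri [ 0.555  -0.295   0.0863] 0.0027 ztop 0.09326752804106886
medium cast [0.4475 0.3951 0.0842] tri [0.4461 0.399  0.0742] 0.0033 ztop 0.0872474090216358
small cast [0.5446 0.2831 0.0743] tri [0.5428 0.2849 0.0681] 0.005 ztop 0.07731617161075333
vial cast [ 0.3982 -0.2536  0.0616] tri [ 0.3966 -0.2545  0.0581] 0.0032 ztop 0.06461944247042783
wash cast [0.4052 0.2591 0.0903] tri [0.4032 0.2621 0.0783] 0.0034 ztop 0.09328641223162981
large rimcast [ 0.5286 -0.0549  0.039 ] [ 0.5287 -0.0547  0.039 ] floor z 0.013638916855690075 side rimcast [ 0.5247 -0.0612  0.039 ]
medium rimcast [0.5007 0.035  0.039 ] [0.5007 0.0349 0.039 ] floor z 0.01347440187428739 side rimcast [0.4971 0.0286 0.039 ]
small rimcast [ 0.6184 -0.0274  0.039 ] [ 0.6187 -0.028   0.039 ] floor z 0.013873665455028217 side rimcast [ 0.6141 -0.033   0.039 ]
vial rimcast [0.5909 0.0629 0.039 ] [0.5914 0.0629 0.039 ] floor z 0.013437758491787077 side rimcast [0.5864 0.0568 0.039 ]
turq [ 0.4429 -0.1971  0.06  ]
turq [ 0.3722 -0.1815  0.06  ]
```

>>> servo_tool --targets '[{"xyz": [0, 0, 0], "twist": [0, 0, -1.571], "jaw": 0.7}, {"xyz": [-0.1, -0.2, 0], "twist": [0, 0, -1.571], "jaw": 0.7}, {"xyz": [-0.22, -0.31, 0], "twist": [0, 0, -1.571], "jaw": 0.7}, {"xyz": [-0.22, -0.31, 0], "twist": [0, 0, -1.571], "jaw": 0.7}, {"xyz": [-0.22, -0.31, 0], "twist": [0, 0, -1.571], "jaw": 0.7}, {"xyz": [-0.22, -0.31, 0], "twist": [0, 0, -1.571], "jaw": 0.7}, {"xyz": [-0.22, -0.31, 0], "twist": [0, 0, -1.571], "jaw": 0.7}, {"xyz": [-0.22, -0.31, 0], "twist": [0, 0, -1.571], "jaw": 0.7}, {"xyz": [-0.22, -0.31, 0], "twist": [0, 0, -1.571], "jaw": 0.7}, {"xyz": [-0.22, -0.31, 0], "twist": [0, 0, -1.571], "jaw": 0.7}, {"xyz": [-0.22, -0.31, 0], "twist": [0, 0, -1.571], "jaw": 0.7}, {"xyz": [-0.22, -0.31, 0], "twist": [0, 0, -1.571], "jaw": 0.7}]'

```text
clock: 1.35
tcp_pos: [0.399, -0.2505, 0.2315]
orientation: [0.0, 0.994, 0.113, 0.0]
wrist_force: [-0.1, -1.0, 0.2]
finger_gap: 0.0596
```

```bash
cat >> h.py <<'E'
def tool(dw):
    "world shift -> tool axes"
    return rot(env.get_state()['orientation']).T@np.asarray(dw)
def wristcaps(f=None):
    c=cam('wrist',f); P=cloud(c); o=[]
    for ce,st,m in blobs(c,*BL,amin=60):
        z=P[m&(c['depth']>0)]; zt=np.percentile(z[:,2],80)
        top=z[z[:,2]>zt-.004]
        o.append((ce.round(),ray(c,*ce,zt-.004),(top.min(0)+top.max(0))/2,zt,st[4]))
    return o
E
python3 - <<'E'
from h import *
np.set_printoptions(precision=4,suppress=True)
for o in wristcaps('w1.png'): print(o)
s=env.get_state();print(s['tcp_pos'],s['orientation'],s['joint_pos'])
E
```

```text
(array([387., 249.]), array([ 0.5574, -0.2947,  0.0888]), array([ 0.5559, -0.294 ,  0.0916]), np.float64(0.09281682510201199), np.int32(1625))
[ 0.3985 -0.2516  0.2315] [0.0002 0.9934 0.1151 0.0002] [-0.7337  0.1122 -0.2083  1.2498 -0.      0.6064]
```

View pics/w1.png

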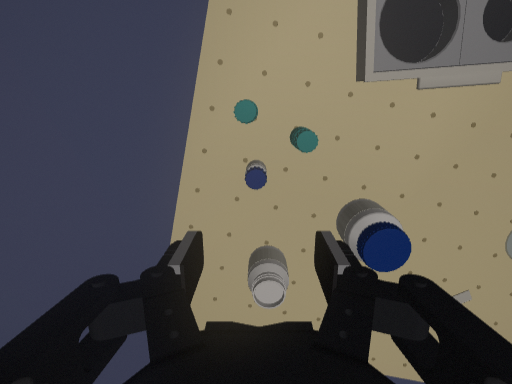

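The vial cap is at (256,177), the open bottle at (268,285) and the large cap at (384,247).

```bash
sed -i 's/BL=((105,150,60)/BL=((105,120,35)/' h.py
python3 - <<'E'
from h import *
np.set_printoptions(precision=4,suppress=True)
for o in wristcaps(): print(o)
print(tool(np.array([.3985,-.2537,.040])-env.get_state()['tcp_pos']))
E
```

```text
(array([256., 178.]), array([ 0.3982, -0.2555,  0.0606]), array([ 0.398 , -0.2549,  0.064 ]), np.float64(0.0645551514495564), np.int32(285))
(array([384., 246.]), array([ 0.5532, -0.2924,  0.0887]), array([ 0.5557, -0.2936,  0.0916]), np.float64(0.09269548647413473), np.int32(2020))
[0.0001 0.0014 0.1914]
```

>>> servo_tool --targets '[{"xyz": [0, 0.003, 0.03], "twist": [0, 0, 0], "jaw": 0.6}, {"xyz": [0, 0.003, 0.06], "twist": [0, 0, 0], "jaw": 0.6}, {"xyz": [0, 0.003, 0.1], "twist": [0, 0, 0], "jaw": 0.6}, {"xyz": [0, 0.003, 0.13], "twist": [0, 0, 0], "jaw": 0.6}, {"xyz": [0, 0.003, 0.16], "twist": [0, 0, 0], "jaw": 0.6}, {"xyz": [0, 0.003, 0.18], "twist": [0, 0, 0], "jaw": 0.6}, {"xyz": [0, 0.003, 0.192], "twist": [0, 0, 0], "jaw": 0.6}, {"xyz": [0, 0.003, 0.192], "twist": [0, 0, 0], "jaw": 0.6}, {"xyz": [0, 0.003, 0.192], "twist": [0, 0, 0], "jaw": 0.4}, {"xyz": [0, 0.003, 0.192], "twist": [0, 0, 0], "jaw": 0.2}, {"xyz": [0, 0.003, 0.192], "twist": [0, 0, 0], "jaw": 0.1}, {"xyz": [0, 0.003, 0.192], "twist": [0, 0, 0], "jaw": 0.0}]' --squeeze 40

```text
clock: 2.45
tcp_pos: [0.3989, -0.2571, 0.0405]
orientation: [0.001, 0.994, 0.107, 0.001]
wrist_force: [-0.6, -0.3, 0.2]
finger_gap: 0.0229
```

>>> servo_tool --targets '[{"xyz": [0, 0, 0], "twist": [0, 0, 0], "jaw": 0}, {"xyz": [0, 0, 0], "twist": [0, 0, 0], "jaw": 0}, {"xyz": [0, 0, 0], "twist": [0, 0, 0], "jaw": 0}]'

```text
clock: 2.7
tcp_pos: [0.3989, -0.257, 0.0404]
orientation: [0.001, 0.994, 0.107, 0.001]
wrist_force: [-0.7, 0.3, 7.3]
finger_gap: 0.0226
```

>>> servo_tool --targets '[{"xyz": [0, 0, -0.015], "twist": [0, 0, 0], "jaw": 0}, {"xyz": [0, 0, -0.04], "twist": [0, 0, 0], "jaw": 0}, {"xyz": [0, 0, -0.07], "twist": [0, 0, 0], "jaw": 0}, {"xyz": [0.005, -0.005, -0.1], "twist": [0, 0, 0], "jaw": 0}, {"xyz": [0.02, -0.02, -0.13], "twist": [0, 0, 0], "jaw": 0}, {"xyz": [0.04, -0.04, -0.15], "twist": [0, 0, 0], "jaw": 0}, {"xyz": [0.065, -0.067, -0.16], "twist": [0, 0, 0], "jaw": 0}, {"xyz": [0.09, -0.094, -0.16], "twist": [0, 0, 0], "jaw": 0}, {"xyz": [0.115, -0.12, -0.16], "twist": [0, 0, 0], "jaw": 0}, {"xyz": [0.14, -0.147, -0.16], "twist": [0, 0, 0], "jaw": 0}, {"xyz": [0.165, -0.173, -0.16], "twist": [0, 0, 0], "jaw": 0}, {"xyz": [0.19, -0.198, -0.16], "twist": [0, 0, 0], "jaw": 0}]'

```text
clock: 3.7
tcp_pos: [0.5419, -0.0202, 0.1994]
orientation: [-0.0, 0.994, 0.107, 0.0]
wrist_force: [1.5, -0.8, 0.3]
finger_gap: 0.0227
```

>>> servo_tool --targets '[{"xyz": [0.025, -0.025, 0], "twist": [0, 0, 0], "jaw": 0}, {"xyz": [0.045, -0.047, 0], "twist": [0, 0, 0], "jaw": 0}, {"xyz": [0.06, -0.062, 0], "twist": [0, 0, 0], "jaw": 0}, {"xyz": [0.069, -0.07, 0], "twist": [0, 0, 0], "jaw": 0}, {"xyz": [0.069, -0.07, 0], "twist": [0, 0, 0], "jaw": 0}, {"xyz": [0.069, -0.07, 0], "twist": [0, 0, 0], "jaw": 0}]'

```text
clock: 4.2
tcp_pos: [0.5937, 0.061, 0.1989]
orientation: [0.0, 0.994, 0.108, -0.001]
wrist_force: [0.9, -0.3, -0.1]
finger_gap: 0.0228
```

Run:
```python
from h import *
np.set_printoptions(precision=4,suppress=True)
cam('wrist','w2.png');c=cam('side','s2.png');cv2.imwrite('pics/s2c.png',cv2.resize(c['color'][80:260,180:380,::-1],None,fx=3,fy=3))
s=env.get_state();print(s['tcp_pos'],s['orientation'],s['finger_gap'],s['wrist_force'])
print(tool(np.array([.5912,.0629,.050])-s['tcp_pos']))
```

```text
[0.5933 0.06   0.1991] [ 0.0002  0.9943  0.1068 -0.0005] 0.022454343430504085 [-0.5001 -0.0263  0.1343]
[-0.0013 -0.0033  0.1491]
```

View pics/s2c.png

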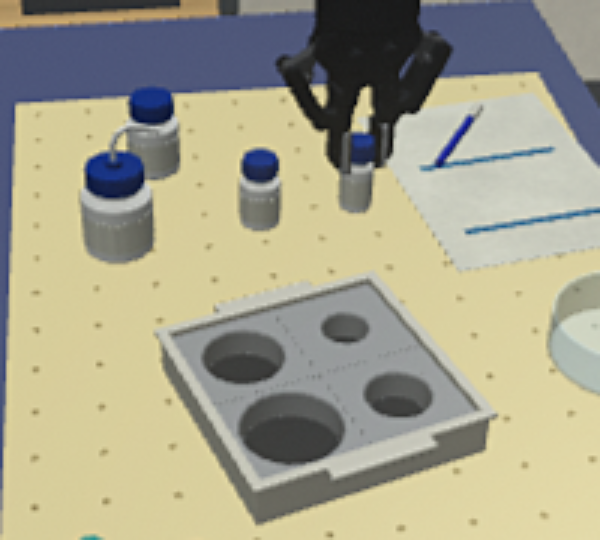

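View pics/w2.png

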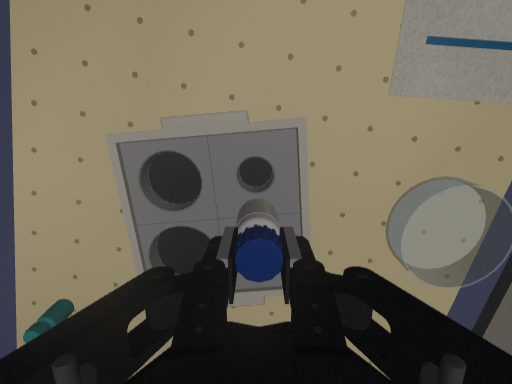

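The vial hangs upright in the fingers. In the wrist view the bores are medium (170,180), vial (256,172) and large (185,250). I'll measure them here as the second, closer measurement.

Run:
```python
from h import *
np.set_printoptions(precision=4,suppress=True)
c=cam('wrist');P=cloud(c)
for ce,st,m in blobs(c,(0,0,15),(179,70,95),300):
    if st[1]<230 and 100<ce[0]<300: (x,y),r=cv2.minEnclosingCircle(np.argwhere(m)[:,::-1].astype(np.float32)); print(ce,st,ray(c,*ce,.039),ray(c,x,y,.039),np.median(P[m],0))
```

```text
[176.818  304.1094] [    0   127   393   257 29403] [ 0.5293 -0.1214  0.039 ] [ 0.5431 -0.1144  0.039 ] [0.5592 0.0619 0.2612]
[170.6202 179.9074] [ 139  149   64   63 3120] [0.5009 0.0365 0.039 ] [0.5011 0.0367 0.039 ] [0.495  0.0295 0.0136]
[255.552  173.5119] [ 236  155   40   38 1172] [0.5907 0.0634 0.039 ] [0.5906 0.0633 0.039 ] [0.5915 0.0586 0.0138]
```

>>> servo_tool --targets '[{"xyz": [-0.001, -0.003, 0.03], "twist": [0, 0, 0], "jaw": 0}, {"xyz": [-0.001, -0.003, 0.06], "twist": [0, 0, 0], "jaw": 0}, {"xyz": [-0.001, -0.003, 0.075], "twist": [0, 0, 0], "jaw": 0}, {"xyz": [-0.001, -0.003, 0.09], "twist": [0, 0, 0], "jaw": 0}, {"xyz": [-0.001, -0.003, 0.09], "twist": [0, 0, 0], "jaw": 0}]'

```text
clock: 4.77
tcp_pos: [0.5896, 0.0624, 0.1061]
orientation: [-0.0, 0.994, 0.106, -0.003]
wrist_force: [-0.1, -0.1, -1.0]
finger_gap: 0.0226
```

>>> servo_tool --targets '[{"xyz": [0, 0, 0.02], "twist": [0, 0, 0], "jaw": 0}, {"xyz": [0, 0, 0.035], "twist": [0, 0, 0], "jaw": 0}, {"xyz": [0, 0, 0.048], "twist": [0, 0, 0], "jaw": 0}, {"xyz": [0, 0, 0.054], "twist": [0, 0, 0], "jaw": 0}, {"xyz": [0, 0, 0.058], "twist": [0, 0, 0], "jaw": 0}, {"xyz": [0, 0, 0.058], "twist": [0, 0, 0], "jaw": 0}]'

```text
clock: 5.27
tcp_pos: [0.5927, 0.0631, 0.052]
orientation: [0.0, 0.994, 0.107, 0.0]
wrist_force: [0.1, 0.3, -0.4]
finger_gap: 0.0227
```

>>> servo_tool --targets '[{"xyz": [0, 0, 0], "twist": [0, 0, 0], "jaw": 0}, {"xyz": [0, 0, 0], "twist": [0, 0, 0], "jaw": 0}]'

```text
clock: 5.43
tcp_pos: [0.5931, 0.0634, 0.0523]
orientation: [0.0, 0.994, 0.107, 0.001]
wrist_force: [0.1, -0.7, -1.4]
finger_gap: 0.0225
```

Release to a 47 mm opening, slowly, and rise.

>>> servo_tool --targets '[{"xyz": [0, 0, 0.001], "twist": [0, 0, 0], "jaw": 0.3}, {"xyz": [0, 0, 0.001], "twist": [0, 0, 0], "jaw": 0.35}, {"xyz": [0, 0, 0.001], "twist": [0, 0, 0], "jaw": 0.45}, {"xyz": [0, 0, 0.001], "twist": [0, 0, 0], "jaw": 0.55}, {"xyz": [0, 0, 0.001], "twist": [0, 0, 0], "jaw": 0.55}, {"xyz": [0, 0, -0.02], "twist": [0, 0, 0], "jaw": 0.55}, {"xyz": [0, 0, -0.05], "twist": [0, 0, 0], "jaw": 0.55}, {"xyz": [0, 0, -0.09], "twist": [0, 0, 0], "jaw": 0.6}, {"xyz": [0, 0, -0.13], "twist": [0, 0, 0], "jaw": 0.7}, {"xyz": [0, 0, -0.16], "twist": [0, 0, 0], "jaw": 0.8}, {"xyz": [0, 0, -0.16], "twist": [0, 0, 0], "jaw": 0.9}]'

```text
clock: 6.35
tcp_pos: [0.5959, 0.0636, 0.219]
orientation: [0.001, 0.994, 0.107, 0.006]
wrist_force: [1.2, -0.6, 1.0]
finger_gap: 0.0765
```

Run:
```python
from h import *
np.set_printoptions(precision=4,suppress=True)
cam('wrist','w3.png')
for o in wristcaps(): print(o)
s=env.get_state();print(s['tcp_pos'],s['orientation'],s['joint_pos'])
print(tool(np.array([.5437,.284,.20])-s['tcp_pos']),tool(np.array([.5557,-.2935,.20])-s['tcp_pos']))
```

```text
(array([255., 178.]), array([0.5938, 0.0659, 0.0716]), array([0.5936, 0.0659, 0.0743]), np.float64(0.07559595114301773), np.int32(417))
[0.5935 0.0636 0.2131] [0.0003 0.9942 0.1073 0.002 ] [-0.0276  0.358   0.065   1.2738 -0.0001  1.3281]
[-0.0017 -0.2259  0.0128] [-0.1132  0.3408  0.013 ]
```

View pics/w3.png

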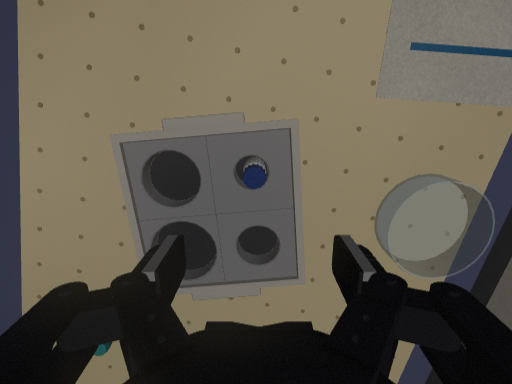

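The vial cap is at (255,176) in its pocket and its top is at 75 mm, so it is seated, with about 3 mm centre offset. The small bottle is next.

>>> servo_tool --targets '[{"xyz": [0, -0.04, 0], "twist": [0, 0, 0], "jaw": 0.7}, {"xyz": [0, -0.08, 0], "twist": [0, 0, 0], "jaw": 0.7}, {"xyz": [0, -0.12, 0], "twist": [0, 0, 0], "jaw": 0.7}, {"xyz": [0, -0.16, 0], "twist": [0, 0, 0], "jaw": 0.7}, {"xyz": [-0.001, -0.19, 0], "twist": [0, 0, 0], "jaw": 0.7}, {"xyz": [-0.002, -0.215, 0], "twist": [0, 0, 0], "jaw": 0.7}, {"xyz": [-0.002, -0.226, 0], "twist": [0, 0, 0], "jaw": 0.7}, {"xyz": [-0.002, -0.226, 0], "twist": [0, 0, 0], "jaw": 0.7}]'

```text
clock: 7.12
tcp_pos: [0.5406, 0.2859, 0.2093]
orientation: [0.0, 0.994, 0.109, -0.002]
wrist_force: [1.0, -0.4, 0.3]
finger_gap: 0.0602
```

Run:
```python
from h import *
np.set_printoptions(precision=4,suppress=True)
L=wristcaps('w4.png')
s=env.get_state();print(s['tcp_pos'],s['orientation'])
for o in L: print(o,tool(np.append(o[2][:2],.051)-s['tcp_pos']))
```

```text
[0.5413 0.2844 0.2096] [ 0.0006  0.9941  0.1083 -0.0012]
(array([179.,  41.]), array([0.447 , 0.3961, 0.0825]), array([0.448 , 0.3949, 0.0856]), np.float64(0.0865346430315941), np.int32(2219)) [-0.0669 -0.1282  0.1587]
(array([471., 114.]), array([0.7693, 0.4042, 0.0085]), array([0.7689, 0.4026, 0.0117]), np.float64(0.0124872177876853), np.int32(699)) [ 0.2481 -0.0666  0.1579]
(array([113., 181.]), array([0.4042, 0.2612, 0.0885]), array([0.4059, 0.2613, 0.094 ]), np.float64(0.09247588350398386), np.int32(2017)) [-0.1368 -0.0067  0.159 ]
(array([261., 186.]), array([0.5452, 0.2833, 0.0726]), array([0.5451, 0.2839, 0.0762]), np.float64(0.07664219547950218), np.int32(776)) [0.004  0.0011 0.1586]
```

>>> servo_tool --targets '[{"xyz": [0.003, 0.001, 0.03], "twist": [0, 0, 0], "jaw": 0.7}, {"xyz": [0.003, 0.001, 0.06], "twist": [0, 0, 0], "jaw": 0.7}, {"xyz": [0.003, 0.001, 0.09], "twist": [0, 0, 0], "jaw": 0.7}, {"xyz": [0.003, 0.001, 0.12], "twist": [0, 0, 0], "jaw": 0.7}, {"xyz": [0.003, 0.001, 0.145], "twist": [0, 0, 0], "jaw": 0.7}, {"xyz": [0.003, 0.001, 0.158], "twist": [0, 0, 0], "jaw": 0.7}, {"xyz": [0.003, 0.001, 0.158], "twist": [0, 0, 0], "jaw": 0.7}, {"xyz": [0.003, 0.001, 0.158], "twist": [0, 0, 0], "jaw": 0.5}, {"xyz": [0.003, 0.001, 0.158], "twist": [0, 0, 0], "jaw": 0.3}, {"xyz": [0.003, 0.001, 0.158], "twist": [0, 0, 0], "jaw": 0.1}, {"xyz": [0.003, 0.001, 0.158], "twist": [0, 0, 0], "jaw": 0}, {"xyz": [0.003, 0.001, 0.158], "twist": [0, 0, 0], "jaw": 0}]' --squeeze 45

```text
clock: 8.17
tcp_pos: [0.5463, 0.2838, 0.0545]
orientation: [-0.0, 0.994, 0.107, 0.001]
wrist_force: [-0.3, 0.4, 1.8]
finger_gap: 0.0328
```

>>> servo_tool --targets '[{"xyz": [0, 0, 0], "twist": [0, 0, 0], "jaw": 0}, {"xyz": [0, 0, 0], "twist": [0, 0, 0], "jaw": 0}, {"xyz": [0, 0, 0], "twist": [0, 0, 0], "jaw": 0}]'

```text
clock: 8.42
tcp_pos: [0.5463, 0.284, 0.0545]
orientation: [-0.0, 0.994, 0.107, 0.001]
wrist_force: [-0.4, 0.2, 6.4]
finger_gap: 0.0325
```

Run:
```python
from h import *
np.set_printoptions(precision=4,suppress=True)
s=[env.get_state() for _ in range(1)][0];print(s['tcp_pos'],s['orientation'],s['finger_gap'],s['wrist_force'])
print(tool(np.array([.6187,-.0275,.211])-s['tcp_pos']))
```

```text
[0.5463 0.284  0.0545] [-0.0001  0.9942  0.1073  0.0012] 0.032533429298318935 [-0.3602  0.2111  6.3975]
[ 0.0046  0.3198 -0.1565]
```

>>> servo_tool --targets '[{"xyz": [0, 0, -0.015], "twist": [0, 0, 0], "jaw": 0}, {"xyz": [0, 0, -0.04], "twist": [0, 0, 0], "jaw": 0}, {"xyz": [0, 0, -0.07], "twist": [0, 0, 0], "jaw": 0}, {"xyz": [0, 0.008, -0.1], "twist": [0, 0, 0], "jaw": 0}, {"xyz": [0, 0.025, -0.13], "twist": [0, 0, 0], "jaw": 0}, {"xyz": [0.001, 0.05, -0.15], "twist": [0, 0, 0], "jaw": 0}, {"xyz": [0.002, 0.08, -0.16], "twist": [0, 0, 0], "jaw": 0}, {"xyz": [0.002, 0.11, -0.16], "twist": [0, 0, 0], "jaw": 0}, {"xyz": [0.003, 0.145, -0.16], "twist": [0, 0, 0], "jaw": 0}, {"xyz": [0.003, 0.18, -0.16], "twist": [0, 0, 0], "jaw": 0}, {"xyz": [0.004, 0.21, -0.16], "twist": [0, 0, 0], "jaw": 0}, {"xyz": [0.004, 0.24, -0.16], "twist": [0, 0, 0], "jaw": 0}]'

```text
clock: 9.42
tcp_pos: [0.6004, 0.0486, 0.213]
orientation: [-0.0, 0.994, 0.107, -0.0]
wrist_force: [0.8, -0.6, -1.1]
finger_gap: 0.0325
```

>>> servo_tool --targets '[{"xyz": [0, 0.03, 0], "twist": [0, 0, 0], "jaw": 0}, {"xyz": [0, 0.055, 0], "twist": [0, 0, 0], "jaw": 0}, {"xyz": [0, 0.07, 0], "twist": [0, 0, 0], "jaw": 0}, {"xyz": [0.001, 0.08, 0], "twist": [0, 0, 0], "jaw": 0}, {"xyz": [0.001, 0.08, 0], "twist": [0, 0, 0], "jaw": 0}, {"xyz": [0.001, 0.08, 0], "twist": [0, 0, 0], "jaw": 0}]'

```text
clock: 9.92
tcp_pos: [0.6183, -0.0273, 0.213]
orientation: [-0.0, 0.994, 0.107, -0.0]
wrist_force: [-1.4, -0.3, -1.0]
finger_gap: 0.0328
```

Run:
```python
from h import *
np.set_printoptions(precision=4,suppress=True)
s=[env.get_state() for _ in range(1)][0];print(s['tcp_pos'],s['orientation'],s['finger_gap'],s['wrist_force'])
print(tool(np.array([.6187,-.0275,.0655])-s['tcp_pos']))
c=cam('wrist');P=cloud(c)
for ce,st,m in blobs(c,(0,0,15),(179,70,95),300):
    if st[4]<9000: (x,y),r=cv2.minEnclosingCircle(np.argwhere(m)[:,::-1].astype(np.float32)); print(ce,st,ray(c,*ce,.039),ray(c,x,y,.039),np.median(P[m],0))
```

```text
[ 0.6183 -0.0273  0.213 ] [-0.0004  0.9942  0.1073 -0.0003] 0.03275478839285205 [-1.4453 -0.3415 -0.9568]
[0.0004 0.0004 0.1475]
[230.0456 151.4706] [ 105   32  197  192 3485] [ 0.583  -0.0082  0.039 ] [0.5532 0.0142 0.039 ] [ 0.6065 -0.015   0.0371]
[161.7847  93.3971] [ 129   59   66   70 3548] [0.5009 0.0367 0.039 ] [0.5009 0.0365 0.039 ] [0.4933 0.0364 0.0135]
[247.6924  90.2402] [230  66  40  42 712] [0.5891 0.0593 0.039 ] [0.5901 0.0632 0.039 ] [0.5859 0.0571 0.0141]
[496.1922 167.154 ] [ 469  116   43   92 1519] [0.8818 0.039  0.039 ] [0.871  0.0433 0.039 ] [0.8898 0.0378 0.0332]
[176.2408 179.0478] [ 141  144   72   71 3975] [ 0.5285 -0.0525  0.039 ] [ 0.5282 -0.0529  0.039 ] [ 0.5229 -0.0595  0.0134]
```

>>> servo_tool --targets '[{"xyz": [0, -0.001, 0.03], "twist": [0, 0, 0], "jaw": 0}, {"xyz": [0, -0.001, 0.06], "twist": [0, 0, 0], "jaw": 0}, {"xyz": [0, -0.001, 0.085], "twist": [0, 0, 0], "jaw": 0}, {"xyz": [0, -0.001, 0.105], "twist": [0, 0, 0], "jaw": 0}, {"xyz": [0, -0.001, 0.12], "twist": [0, 0, 0], "jaw": 0}, {"xyz": [0, -0.001, 0.133], "twist": [0, 0, 0], "jaw": 0}, {"xyz": [0, -0.001, 0.142], "twist": [0, 0, 0], "jaw": 0}, {"xyz": [0, -0.001, 0.147], "twist": [0, 0, 0], "jaw": 0}, {"xyz": [0, -0.001, 0.147], "twist": [0, 0, 0], "jaw": 0}, {"xyz": [0, -0.001, 0.147], "twist": [0, 0, 0], "jaw": 0}]'

```text
clock: 10.8
tcp_pos: [0.6187, -0.0262, 0.0669]
orientation: [0.0, 0.994, 0.108, 0.0]
wrist_force: [0.2, 0.9, 0.1]
finger_gap: 0.0324
```

>>> servo_tool --targets '[{"xyz": [0, 0, 0.001], "twist": [0, 0, 0], "jaw": 0.4}, {"xyz": [0, 0, 0.001], "twist": [0, 0, 0], "jaw": 0.45}, {"xyz": [0, 0, 0.001], "twist": [0, 0, 0], "jaw": 0.55}, {"xyz": [0, 0, 0.001], "twist": [0, 0, 0], "jaw": 0.65}, {"xyz": [0, 0, 0.001], "twist": [0, 0, 0], "jaw": 0.65}, {"xyz": [0, 0, -0.02], "twist": [0, 0, 0], "jaw": 0.65}, {"xyz": [0, 0, -0.05], "twist": [0, 0, 0], "jaw": 0.65}, {"xyz": [0, 0, -0.09], "twist": [0, 0, 0], "jaw": 0.65}, {"xyz": [0, 0, -0.13], "twist": [0, 0, 0], "jaw": 0.75}, {"xyz": [0, 0, -0.155], "twist": [0, 0, 0], "jaw": 0.75}, {"xyz": [0, 0, -0.155], "twist": [0, 0, 0], "jaw": 0.75}]'

```text
clock: 11.72
tcp_pos: [0.6215, -0.0275, 0.2287]
orientation: [0.002, 0.994, 0.107, 0.006]
wrist_force: [0.8, -0.3, 1.0]
finger_gap: 0.0643
```

Run:
```python
from h import *
np.set_printoptions(precision=4,suppress=True)
for o in wristcaps('w5.png'): print(o)
s=env.get_state();print(s['tcp_pos'],s['orientation'])
print(tool(np.array([.4476,.3955,.22])-s['tcp_pos']))
```

```text
(array([248.,  81.]), array([0.5937, 0.066 , 0.0717]), array([0.5937, 0.0656, 0.0746]), np.float64(0.07568402002141256), np.int32(485))
(array([252., 177.]), array([ 0.6174, -0.0252,  0.0835]), array([ 0.6175, -0.0255,  0.0862]), np.float64(0.08752929566675105), np.int32(842))
[ 0.6205 -0.0274  0.2255] [0.0011 0.9942 0.1072 0.0037]
[-0.0788 -0.45    0.0035]
```

The small bottle is seated too, with its top at 87 mm. On to the medium one.

>>> servo_tool --targets '[{"xyz": [-0.007, -0.04, 0], "twist": [0, 0, 0], "jaw": 0.85}, {"xyz": [-0.014, -0.08, 0], "twist": [0, 0, 0], "jaw": 0.85}, {"xyz": [-0.021, -0.12, 0], "twist": [0, 0, 0], "jaw": 0.85}, {"xyz": [-0.028, -0.16, 0], "twist": [0, 0, 0], "jaw": 0.85}, {"xyz": [-0.035, -0.2, 0], "twist": [0, 0, 0], "jaw": 0.85}, {"xyz": [-0.042, -0.24, 0], "twist": [0, 0, 0], "jaw": 0.85}, {"xyz": [-0.049, -0.28, 0], "twist": [0, 0, 0], "jaw": 0.85}, {"xyz": [-0.056, -0.32, 0], "twist": [0, 0, 0], "jaw": 0.85}, {"xyz": [-0.063, -0.36, 0], "twist": [0, 0, 0], "jaw": 0.85}, {"xyz": [-0.07, -0.4, 0], "twist": [0, 0, 0], "jaw": 0.85}, {"xyz": [-0.076, -0.43, 0], "twist": [0, 0, 0], "jaw": 0.85}, {"xyz": [-0.079, -0.45, 0], "twist": [0, 0, 0], "jaw": 0.85}]'

```text
clock: 12.77
tcp_pos: [0.4426, 0.3982, 0.2196]
orientation: [0.0, 0.994, 0.109, -0.001]
wrist_force: [0.3, -1.1, 0.6]
finger_gap: 0.0724
```

>>> servo_tool --targets '[{"xyz": [0, 0, 0], "twist": [0, 0, 0], "jaw": 0.85}, {"xyz": [0, 0, 0], "twist": [0, 0, 0], "jaw": 0.85}]'

```text
clock: 12.93
tcp_pos: [0.4439, 0.3964, 0.2197]
orientation: [0.001, 0.994, 0.109, -0.001]
wrist_force: [0.1, 0.1, -0.1]
finger_gap: 0.0725
```

Run:
```python
from h import *
np.set_printoptions(precision=4,suppress=True)
L=wristcaps('w6.png')
s=env.get_state();print(s['tcp_pos'],s['orientation'])
for o in L: print(o,tool(np.append(o[2][:2],.059)-s['tcp_pos']))
```

```text
[0.4445 0.3955 0.2199] [ 0.0008  0.9942  0.1077 -0.0009]
(array([261., 184.]), array([0.4479, 0.3954, 0.0826]), array([0.4476, 0.3957, 0.0867]), np.float64(0.08660242187044229), np.int32(1345)) [0.0033 0.0003 0.1609]
(array([488., 222.]), array([0.7611, 0.3912, 0.0085]), array([0.7577, 0.3924, 0.0112]), np.float64(0.01245056667104072), np.int32(390)) [0.3056 0.0699 0.1604]
(array([200., 288.]), array([0.4076, 0.2644, 0.0886]), array([0.4089, 0.2615, 0.1067]), np.float64(0.09263414946908335), np.int32(1266)) [-0.0631  0.123   0.1612]
```

View pics/w6.png

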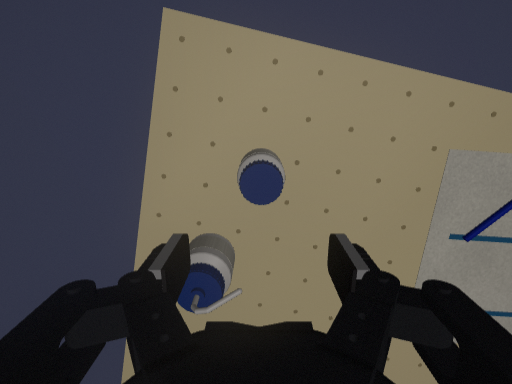

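The medium cap is at (261,182). The wash bottle at (200,285) has its spout clear of the descent.

>>> servo_tool --targets '[{"xyz": [0.003, 0, 0.03], "twist": [0, 0, 0], "jaw": 0.8}, {"xyz": [0.003, 0, 0.06], "twist": [0, 0, 0], "jaw": 0.8}, {"xyz": [0.003, 0, 0.09], "twist": [0, 0, 0], "jaw": 0.8}, {"xyz": [0.003, 0, 0.12], "twist": [0, 0, 0], "jaw": 0.8}, {"xyz": [0.003, 0, 0.147], "twist": [0, 0, 0], "jaw": 0.8}, {"xyz": [0.003, 0, 0.16], "twist": [0, 0, 0], "jaw": 0.8}, {"xyz": [0.003, 0, 0.16], "twist": [0, 0, 0], "jaw": 0.8}, {"xyz": [0.003, 0, 0.16], "twist": [0, 0, 0], "jaw": 0.6}, {"xyz": [0.003, 0, 0.16], "twist": [0, 0, 0], "jaw": 0.4}, {"xyz": [0.003, 0, 0.16], "twist": [0, 0, 0], "jaw": 0.2}, {"xyz": [0.003, 0, 0.16], "twist": [0, 0, 0], "jaw": 0}, {"xyz": [0.003, 0, 0.16], "twist": [0, 0, 0], "jaw": 0}]' --squeeze 50

```text
clock: 13.98
tcp_pos: [0.4491, 0.3969, 0.0627]
orientation: [-0.0, 0.994, 0.107, 0.001]
wrist_force: [0.6, -1.2, 2.9]
finger_gap: 0.0424
```

>>> servo_tool --targets '[{"xyz": [0, 0, 0], "twist": [0, 0, 0], "jaw": 0}, {"xyz": [0, 0, 0], "twist": [0, 0, 0], "jaw": 0}, {"xyz": [0, 0, 0], "twist": [0, 0, 0], "jaw": 0}]'

```text
clock: 14.23
tcp_pos: [0.4491, 0.397, 0.0626]
orientation: [-0.0, 0.994, 0.107, 0.001]
wrist_force: [0.3, -0.6, 6.3]
finger_gap: 0.0426
```

Run:
```python
from h import *
np.set_printoptions(precision=4,suppress=True)
s=env.get_state();print(s['tcp_pos'],s['orientation'],s['finger_gap'],s['wrist_force'])
print(tool(np.array([.501,.036,.22])-s['tcp_pos']))
```

```text
[0.4491 0.397  0.0626] [-0.0004  0.9942  0.1073  0.0013] 0.042605578335308404 [ 0.3419 -0.5564  6.2891]
[-0.0259  0.3637 -0.1577]
```

>>> servo_tool --targets '[{"xyz": [0, 0, -0.015], "twist": [0, 0, 0], "jaw": 0}, {"xyz": [0, 0, -0.04], "twist": [0, 0, 0], "jaw": 0}, {"xyz": [0, 0, -0.07], "twist": [0, 0, 0], "jaw": 0}, {"xyz": [0, 0, -0.1], "twist": [0, 0, 0], "jaw": 0}, {"xyz": [0, 0, -0.13], "twist": [0, 0, 0], "jaw": 0}, {"xyz": [0, 0.003, -0.155], "twist": [0, 0, 0], "jaw": 0}, {"xyz": [-0.001, 0.015, -0.17], "twist": [0, 0, 0], "jaw": 0}, {"xyz": [-0.002, 0.035, -0.17], "twist": [0, 0, 0], "jaw": 0}, {"xyz": [-0.005, 0.065, -0.17], "twist": [0, 0, 0], "jaw": 0}, {"xyz": [-0.007, 0.1, -0.17], "twist": [0, 0, 0], "jaw": 0}, {"xyz": [-0.009, 0.135, -0.17], "twist": [0, 0, 0], "jaw": 0}, {"xyz": [-0.012, 0.17, -0.17], "twist": [0, 0, 0], "jaw": 0}]'

```text
clock: 15.23
tcp_pos: [0.4721, 0.2267, 0.2308]
orientation: [0.0, 0.994, 0.108, -0.0]
wrist_force: [-0.3, -0.2, -1.6]
finger_gap: 0.0426
```

>>> servo_tool --targets '[{"xyz": [-0.002, 0.035, 0], "twist": [0, 0, 0], "jaw": 0}, {"xyz": [-0.004, 0.07, 0], "twist": [0, 0, 0], "jaw": 0}, {"xyz": [-0.007, 0.105, 0], "twist": [0, 0, 0], "jaw": 0}, {"xyz": [-0.01, 0.14, 0], "twist": [0, 0, 0], "jaw": 0}, {"xyz": [-0.012, 0.165, 0], "twist": [0, 0, 0], "jaw": 0}, {"xyz": [-0.013, 0.182, 0], "twist": [0, 0, 0], "jaw": 0}, {"xyz": [-0.014, 0.193, 0], "twist": [0, 0, 0], "jaw": 0}, {"xyz": [-0.014, 0.193, 0], "twist": [0, 0, 0], "jaw": 0}, {"xyz": [-0.014, 0.193, 0], "twist": [0, 0, 0], "jaw": 0}, {"xyz": [-0.014, 0.193, 0], "twist": [0, 0, 0], "jaw": 0}]'

```text
clock: 16.07
tcp_pos: [0.4998, 0.0372, 0.2311]
orientation: [-0.0, 0.994, 0.108, -0.0]
wrist_force: [-0.4, 0.8, -1.7]
finger_gap: 0.0422
```

Run:
```python
from h import *
np.set_printoptions(precision=4,suppress=True)
s=env.get_state();print(s['tcp_pos'],s['orientation'],s['finger_gap'],s['wrist_force'])
print(tool(np.array([.501,.036,.0745])-s['tcp_pos']))
c=cam('side','s6.png');cv2.imwrite('pics/s6c.png',cv2.resize(c['color'][60:260,180:380,::-1],None,fx=3,fy=3))
```

```text
[0.4998 0.0372 0.2311] [-0.0003  0.9942  0.1077 -0.0003] 0.042184683310301785 [-0.3743  0.7766 -1.7172]
[0.001  0.0015 0.1566]
```

View pics/s6c.png

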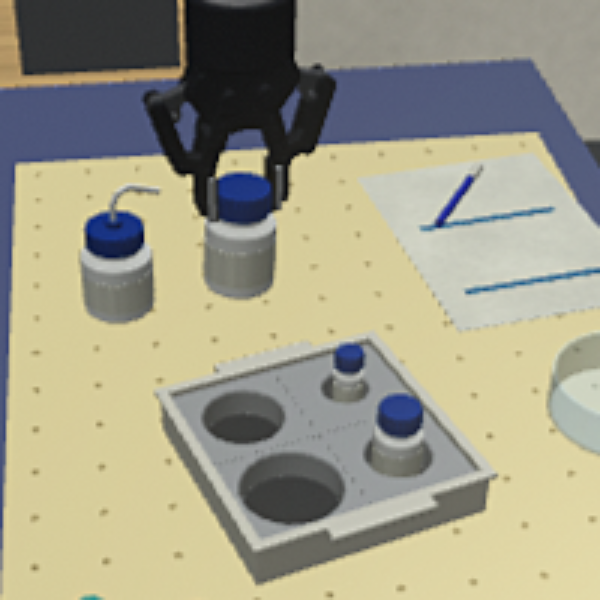

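The medium bottle hangs upright, and the vial (348,360) and small bottle (400,425) stand in their pockets. Lowering now.

>>> servo_tool --targets '[{"xyz": [0.001, 0.001, 0.03], "twist": [0, 0, 0], "jaw": 0}, {"xyz": [0.001, 0.001, 0.06], "twist": [0, 0, 0], "jaw": 0}, {"xyz": [0.001, 0.001, 0.088], "twist": [0, 0, 0], "jaw": 0}, {"xyz": [0.001, 0.001, 0.108], "twist": [0, 0, 0], "jaw": 0}, {"xyz": [0.001, 0.001, 0.125], "twist": [0, 0, 0], "jaw": 0}, {"xyz": [0.001, 0.001, 0.14], "twist": [0, 0, 0], "jaw": 0}, {"xyz": [0.001, 0.001, 0.15], "twist": [0, 0, 0], "jaw": 0}, {"xyz": [0.001, 0.001, 0.1565], "twist": [0, 0, 0], "jaw": 0}, {"xyz": [0.001, 0.001, 0.1565], "twist": [0, 0, 0], "jaw": 0}, {"xyz": [0.001, 0.001, 0.1565], "twist": [0, 0, 0], "jaw": 0}]'

```text
clock: 16.95
tcp_pos: [0.5017, 0.036, 0.0752]
orientation: [0.0, 0.994, 0.108, 0.0]
wrist_force: [-0.4, 0.6, -1.1]
finger_gap: 0.0429
```

>>> servo_tool --targets '[{"xyz": [0, 0, 0.001], "twist": [0, 0, 0], "jaw": 0.52}, {"xyz": [0, 0, 0.001], "twist": [0, 0, 0], "jaw": 0.55}, {"xyz": [0, 0, 0.001], "twist": [0, 0, 0], "jaw": 0.65}, {"xyz": [0, 0, 0.001], "twist": [0, 0, 0], "jaw": 0.75}, {"xyz": [0, 0, 0.001], "twist": [0, 0, 0], "jaw": 0.75}, {"xyz": [0, 0, -0.02], "twist": [0, 0, 0], "jaw": 0.75}, {"xyz": [0, 0, -0.05], "twist": [0, 0, 0], "jaw": 0.75}, {"xyz": [0, 0, -0.09], "twist": [0, 0, 0], "jaw": 0.75}, {"xyz": [0, 0, -0.13], "twist": [0, 0, 0], "jaw": 0.85}, {"xyz": [0, 0, -0.15], "twist": [0, 0, 0], "jaw": 0.95}, {"xyz": [0, 0, -0.15], "twist": [0, 0, 0], "jaw": 0.95}]'

```text
clock: 17.87
tcp_pos: [0.5044, 0.0353, 0.2306]
orientation: [0.001, 0.994, 0.107, 0.005]
wrist_force: [0.7, -0.8, -0.2]
finger_gap: 0.0811
```

Run:
```python
from h import *
np.set_printoptions(precision=4,suppress=True)
for o in wristcaps('w7.png'): print(o)
s=env.get_state();print(s['tcp_pos'],s['orientation'])
print(tool(np.array([.5557,-.2935,.225])-s['tcp_pos']))
```

```text
(array([342., 167.]), array([0.5936, 0.0662, 0.0718]), array([0.5932, 0.0661, 0.0744]), np.float64(0.07578030362325625), np.int32(394))
(array([253., 180.]), array([0.5017, 0.0362, 0.0936]), array([0.502 , 0.036 , 0.0964]), np.float64(0.09759974102964752), np.int32(1466))
(array([333., 247.]), array([ 0.6065, -0.0234,  0.0833]), array([0.5794, 0.0032, 0.163 ]), np.float64(0.08732878411102854), np.int32(323))
[0.5032 0.0353 0.2278] [0.0007 0.9942 0.1072 0.0031]
[-0.0189  0.3325  0.0033]
```

Medium is seated, with its top at 97.6 mm. Now the large bottle.

>>> servo_tool --targets '[{"xyz": [-0.002, 0.04, 0], "twist": [0, 0, 0], "jaw": 0.95}, {"xyz": [-0.004, 0.08, 0], "twist": [0, 0, 0], "jaw": 0.95}, {"xyz": [-0.006, 0.12, 0], "twist": [0, 0, 0], "jaw": 0.95}, {"xyz": [-0.009, 0.16, 0], "twist": [0, 0, 0], "jaw": 0.95}, {"xyz": [-0.011, 0.2, 0], "twist": [0, 0, 0], "jaw": 0.95}, {"xyz": [-0.014, 0.24, 0], "twist": [0, 0, 0], "jaw": 0.95}, {"xyz": [-0.016, 0.28, 0], "twist": [0, 0, 0], "jaw": 0.95}, {"xyz": [-0.018, 0.31, 0], "twist": [0, 0, 0], "jaw": 0.95}, {"xyz": [-0.019, 0.328, 0], "twist": [0, 0, 0], "jaw": 0.95}, {"xyz": [-0.019, 0.333, 0], "twist": [0, 0, 0], "jaw": 0.95}, {"xyz": [-0.019, 0.333, 0], "twist": [0, 0, 0], "jaw": 0.95}, {"xyz": [-0.019, 0.333, 0], "twist": [0, 0, 0], "jaw": 0.95}]'

```text
clock: 18.92
tcp_pos: [0.5531, -0.293, 0.2234]
orientation: [-0.001, 0.994, 0.107, -0.001]
wrist_force: [0.3, 0.7, -0.4]
finger_gap: 0.0811
```

Run:
```python
from h import *
np.set_printoptions(precision=4,suppress=True)
L=wristcaps('w8.png')
s=env.get_state();print(s['tcp_pos'],s['orientation'])
for o in L: print(o,tool(np.append(o[2][:2],.066)-s['tcp_pos']))
```

```text
[ 0.5533 -0.2925  0.224 ] [-0.0008  0.9942  0.1077 -0.0007]
(array([260., 185.]), array([ 0.5561, -0.2945,  0.0886]), array([ 0.5561, -0.294 ,  0.0915]), np.float64(0.09259428932187921), np.int32(2114)) [0.0026 0.0024 0.158 ]
```

>>> servo_tool --targets '[{"xyz": [0.002, 0.001, 0.03], "twist": [0, 0, 0], "jaw": 0.95}, {"xyz": [0.002, 0.001, 0.06], "twist": [0, 0, 0], "jaw": 0.95}, {"xyz": [0.002, 0.001, 0.09], "twist": [0, 0, 0], "jaw": 0.95}, {"xyz": [0.002, 0.001, 0.12], "twist": [0, 0, 0], "jaw": 0.95}, {"xyz": [0.002, 0.001, 0.145], "twist": [0, 0, 0], "jaw": 0.95}, {"xyz": [0.002, 0.001, 0.158], "twist": [0, 0, 0], "jaw": 0.95}, {"xyz": [0.002, 0.001, 0.158], "twist": [0, 0, 0], "jaw": 0.95}, {"xyz": [0.002, 0.001, 0.158], "twist": [0, 0, 0], "jaw": 0.8}, {"xyz": [0.002, 0.001, 0.158], "twist": [0, 0, 0], "jaw": 0.6}, {"xyz": [0.002, 0.001, 0.158], "twist": [0, 0, 0], "jaw": 0.4}, {"xyz": [0.002, 0.001, 0.158], "twist": [0, 0, 0], "jaw": 0.2}, {"xyz": [0.002, 0.001, 0.158], "twist": [0, 0, 0], "jaw": 0}]' --squeeze 60

```text
clock: 19.97
tcp_pos: [0.557, -0.2948, 0.0691]
orientation: [0.001, 0.994, 0.107, 0.001]
wrist_force: [-1.0, 1.3, 6.0]
finger_gap: 0.0525
```

>>> servo_tool --targets '[{"xyz": [0, 0, 0], "twist": [0, 0, 0], "jaw": 0}, {"xyz": [0, 0, 0], "twist": [0, 0, 0], "jaw": 0}, {"xyz": [0, 0, 0], "twist": [0, 0, 0], "jaw": 0}]'

```text
clock: 20.22
tcp_pos: [0.557, -0.2949, 0.0691]
orientation: [0.001, 0.994, 0.107, 0.001]
wrist_force: [-0.6, 2.0, 6.9]
finger_gap: 0.0522
```

Run:
```python
from h import *
np.set_printoptions(precision=4,suppress=True)
s=env.get_state();print(s['tcp_pos'],s['orientation'],s['finger_gap'],s['wrist_force'])
print(tool(np.array([.5285,-.0535,.225])-s['tcp_pos']))
```

```text
[ 0.557  -0.2949  0.0691] [0.0009 0.9942 0.1074 0.0014] 0.05218591495995516 [-0.6416  1.9824  6.9028]
[ 0.0241 -0.2415 -0.1563]
```

>>> servo_tool --targets '[{"xyz": [0, 0, -0.015], "twist": [0, 0, 0], "jaw": 0}, {"xyz": [0, 0, -0.04], "twist": [0, 0, 0], "jaw": 0}, {"xyz": [0, 0, -0.07], "twist": [0, 0, 0], "jaw": 0}, {"xyz": [0, 0, -0.1], "twist": [0, 0, 0], "jaw": 0}, {"xyz": [0, 0, -0.13], "twist": [0, 0, 0], "jaw": 0}, {"xyz": [0, -0.003, -0.15], "twist": [0, 0, 0], "jaw": 0}, {"xyz": [0.001, -0.015, -0.16], "twist": [0, 0, 0], "jaw": 0}, {"xyz": [0.003, -0.035, -0.16], "twist": [0, 0, 0], "jaw": 0}, {"xyz": [0.006, -0.06, -0.16], "twist": [0, 0, 0], "jaw": 0}, {"xyz": [0.009, -0.09, -0.16], "twist": [0, 0, 0], "jaw": 0}, {"xyz": [0.012, -0.12, -0.16], "twist": [0, 0, 0], "jaw": 0}, {"xyz": [0.015, -0.15, -0.16], "twist": [0, 0, 0], "jaw": 0}]'

```text
clock: 21.22
tcp_pos: [0.5375, -0.1425, 0.2259]
orientation: [-0.001, 0.994, 0.107, -0.001]
wrist_force: [0.5, -0.2, -2.1]
finger_gap: 0.0521
```

>>> servo_tool --targets '[{"xyz": [0.003, -0.03, 0], "twist": [0, 0, 0], "jaw": 0}, {"xyz": [0.005, -0.055, 0], "twist": [0, 0, 0], "jaw": 0}, {"xyz": [0.007, -0.073, 0], "twist": [0, 0, 0], "jaw": 0}, {"xyz": [0.008, -0.085, 0], "twist": [0, 0, 0], "jaw": 0}, {"xyz": [0.009, -0.091, 0], "twist": [0, 0, 0], "jaw": 0}, {"xyz": [0.009, -0.091, 0], "twist": [0, 0, 0], "jaw": 0}, {"xyz": [0.009, -0.091, 0], "twist": [0, 0, 0], "jaw": 0}, {"xyz": [0.009, -0.091, 0], "twist": [0, 0, 0], "jaw": 0}]'

```text
clock: 21.88
tcp_pos: [0.5282, -0.0547, 0.2266]
orientation: [0.0, 0.994, 0.107, 0.0]
wrist_force: [-0.2, 0.0, -2.1]
finger_gap: 0.052
```

Run:
```python
from h import *
np.set_printoptions(precision=4,suppress=True)
s=env.get_state();print(s['tcp_pos'],s['orientation'],s['finger_gap'],s['wrist_force'])
print(tool(np.array([.5285,-.0535,.0805])-s['tcp_pos']))
c=cam('side','s8.png');cv2.imwrite('pics/s8c.png',cv2.resize(c['color'][60:260,180:380,::-1],None,fx=3,fy=3))
```

```text
[ 0.5282 -0.0547  0.2266] [0.0002 0.9943 0.1068 0.    ] 0.05200385623138518 [-0.2026  0.0219 -2.1196]
[ 0.0005 -0.0012  0.1461]
```

View pics/s8c.png

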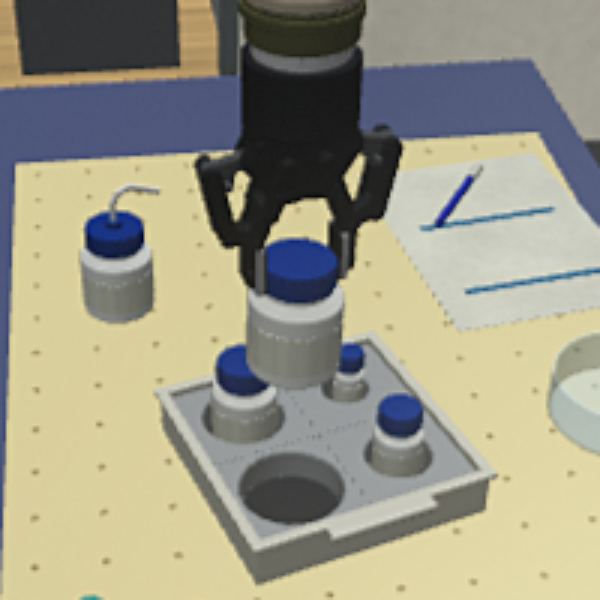

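The large bottle hangs upright, and the other three stand in their pockets. Lowering now.

>>> servo_tool --targets '[{"xyz": [0, -0.001, 0.03], "twist": [0, 0, 0], "jaw": 0}, {"xyz": [0, -0.001, 0.055], "twist": [0, 0, 0], "jaw": 0}, {"xyz": [0, -0.001, 0.08], "twist": [0, 0, 0], "jaw": 0}, {"xyz": [0, -0.001, 0.1], "twist": [0, 0, 0], "jaw": 0}, {"xyz": [0, -0.001, 0.117], "twist": [0, 0, 0], "jaw": 0}, {"xyz": [0, -0.001, 0.13], "twist": [0, 0, 0], "jaw": 0}, {"xyz": [0, -0.001, 0.14], "twist": [0, 0, 0], "jaw": 0}, {"xyz": [0, -0.001, 0.1465], "twist": [0, 0, 0], "jaw": 0}, {"xyz": [0, -0.001, 0.1465], "twist": [0, 0, 0], "jaw": 0}, {"xyz": [0, -0.001, 0.1465], "twist": [0, 0, 0], "jaw": 0}]'

```text
clock: 22.77
tcp_pos: [0.5284, -0.0535, 0.0808]
orientation: [0.0, 0.994, 0.107, 0.001]
wrist_force: [0.3, 0.7, -1.8]
finger_gap: 0.0516
```

>>> servo_tool --targets '[{"xyz": [0, 0, 0.0], "twist": [0, 0, 0], "jaw": 0.62}, {"xyz": [0, 0, 0.0], "twist": [0, 0, 0], "jaw": 0.66}, {"xyz": [0, 0, 0.0], "twist": [0, 0, 0], "jaw": 0.75}, {"xyz": [0, 0, 0.0], "twist": [0, 0, 0], "jaw": 0.85}, {"xyz": [0, 0, 0.0], "twist": [0, 0, 0], "jaw": 0.85}, {"xyz": [0, 0, -0.02], "twist": [0, 0, 0], "jaw": 0.85}, {"xyz": [0, 0, -0.05], "twist": [0, 0, 0], "jaw": 0.85}, {"xyz": [0, 0, -0.09], "twist": [0, 0, 0], "jaw": 0.85}, {"xyz": [0, 0, -0.13], "twist": [0, 0, 0], "jaw": 0.9}, {"xyz": [0, 0, -0.15], "twist": [0, 0, 0], "jaw": 0.9}, {"xyz": [0, 0, -0.15], "twist": [0, 0, 0], "jaw": 0.9}, {"xyz": [0, 0, -0.15], "twist": [0, 0, 0], "jaw": 0.9}]'

```text
clock: 23.77
tcp_pos: [0.5288, -0.0531, 0.2319]
orientation: [0.001, 0.994, 0.107, 0.002]
wrist_force: [-0.3, -0.6, -0.7]
finger_gap: 0.0769
```

Run:
```python
from h import *
np.set_printoptions(precision=4,suppress=True)
for o in wristcaps('w9.png'): print(o)
c=cam('side','s9.png')
t=cam('top');P=cloud(t)
for b in blobs(t,*BL): print('top',b[0].round(),np.median(P[b[2]],0))
s=env.get_state();print(s['tcp_pos'],s['wrist_force'])
```

```text
(array([248.,  85.]), array([0.5015, 0.0358, 0.0936]), array([0.5017, 0.0353, 0.0966]), np.float64(0.09755383446638996), np.int32(1833))
(array([346.,  77.]), array([0.5937, 0.066 , 0.0718]), array([0.5934, 0.0658, 0.0745]), np.float64(0.07575361166783769), np.int32(499))
(array([344., 171.]), array([ 0.6167, -0.0252,  0.0837]), array([ 0.6171, -0.0251,  0.0864]), np.float64(0.08769948557808216), np.int32(885))
(array([255., 182.]), array([ 0.5276, -0.0526,  0.0996]), array([ 0.5273, -0.053 ,  0.1023]), np.float64(0.10359436191698117), np.int32(2249))
top [120. 104.] [0.766  0.4016 0.0128]
top [236. 159.] [0.5929 0.065  0.0761]
top [247. 192.] [0.5033 0.0358 0.0982]
top [161. 230.] [0.4048 0.2564 0.0933]
[ 0.5268 -0.0526  0.2287] [-0.0784 -0.4025  0.1236]
```

View pics/s9.png

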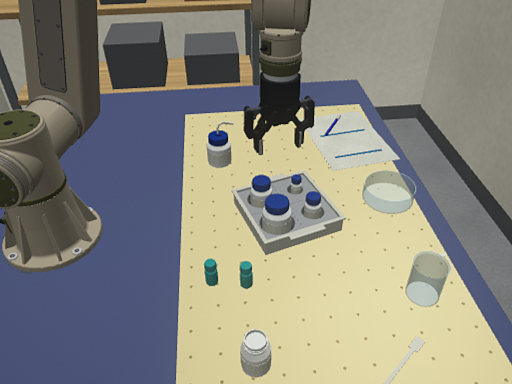

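All four bottles stand in the carrier (around (262,190), (296,183), (277,213) and (313,204)). The wash bottle at (218,148) and the open bottle at (255,352) have not moved. The gripper is clear, so I'm handing in.

```bash
python3 -c "
from workcell import env
print(env.hand_in())"
```

```text
the job is handed in; nothing more can be done
None
```

I gripped the vial, small, medium and large bottles by their caps, one after another. I lowered each into the pocket for its size, released it, and handed the job in at about 24 s of the 106 s allowed. The hand-in reports no verdict, so the figures below are my own.

| Bottle | Measured cap top (mm) | Expected when seated (mm) | Cap centre to pocket axis (mm) |
|---|---|---|---|
| Vial | 75.8 | 75 | about 4 |
| Small | 87.7 | 87 | about 2 |
| Medium | 97.6 | 97 | about 1 |
| Large | 103.6 | 103 | about 1 |

- **Uprightness:** every bottle looked upright in the side pictures while carried (I did not picture the small one in transit) and after release. I did not measure tilt as a number.
- **Bottles that stay:** the wash bottle measured within about 1 mm of where it started. The open bottle I checked only by eye in the side view, where it stands at the same pixels as before.
- **Disagreements:** the side camera put the pocket centres 6–8 mm away from where the top and wrist cameras did. It sees the bore walls at a slant, so I used the top and wrist values, which agreed within 2 mm.

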